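# Zero the charger tester, then select its measuring range

### The arm

A 6-joint arm with a two-finger parallel gripper is mounted at the origin on a cart in front of the work surface, level with it; the furniture and walls round the work are solid. World frame = base frame: x ahead of the robot, y to its left, z up, the work surface at z = 0. Lengths are in m, angles in degrees, forces in N, time in s.
With the tool pointing down it reaches from about 0.35 to 0.875 m from the base axis. Payload 4.2 kg.
Tool frame: the origin (TCP) lies between the finger pads; the fingertips stand 14 mm ahead of it and the grasp point (between the pads) lies 5 mm behind it; z points along the fingers, y is the line along which they close (so a half turn about z gives the same grasp; the last joint's range is limited). The gripper opens to 87 mm and grips with 3 to 60 N. Pads are 19 mm wide; open, the fingers measure 117 mm over their backs; the gripper's body (75 mm by 190 mm) begins 51 mm behind the grasp point.
Start: joints at [89.76, 22.042, 0.453, 0, -68.411, -14.817], TCP at [0.162, 0.604, 0.237] pointing down, gripper open.
Joint ranges: [-179.83, 179.83], [-69.29, 118.12], [-61.27, 80.66], [-181.25, 117.63], [-171.15, -9.14], [-177.46, 177.46]. Speed limits (degrees/s): [159.86, 159.86, 180, 180, 180, 180].

### API

Orientations are given as a 3x3 rotation matrix whose columns are the frame's x, y, z axes.
In Python, from station import * gives the robot as it stands. The module is installed in compiled form; this text tells all that it offers.
- The arm moves only by the tool play_rows, never from a script. Its argument "steps" is a list of rows, each an object of numbers: "ax", "ay", "az": the turn, a rotation vector about the tool's x, y, z in degrees; "dx", "dy", "dz": the shift along the tool's x, y, z in mm; "claw": the finger opening in mm, from 0 to 87. A call has 1 to 20 rows; each row shifts and turns the commanded pose from where the row before left it, along the tool's axes as they then stand; what a row does not reach is not made up. A row lasts 1/10 s, in which the tool goes at most 50 mm and 8.59 degrees, less where a joint would pass 70% of its speed; a pose out of reach is approached as far as the arm can. A call with a gripper value outside its range is refused whole. The fingers move at their own pace and stop on an object; the grip force is fixed at half the most. Time passes only in rows, so rows that do not move let the fingers close. It gives the time, the measured TCP pose, the force, the opening and the grip force at its end, in the units of the state.
- sense(): the state, without advancing time (a new reading comes with each control period).
- capture(name): name is "scene" or "top" or "wrist"; returns a dict with "frame" (384x512x3 uint8, blue, green, red), "range_z" (384x512 float32, m along the optical axis (not along the pixel's ray), 0 where there is no reading), "fx", "fy", "cx", "cy" (pixels), "xyz" and "rotation" of the camera in the world. Camera axes: x right, y down, z forward; pixel columns grow to the right and rows downward; lengths in m; the calibration is good to about 2 mm. A picture is of the moment at which its call begins.
- finish_job(): hands the job in; it is judged then, once.
The state is a dict: "time_s": time; "joints": joint angles; "joint_velocities": joint speeds; "effort": joint torques, N m; "tcp_pos": TCP position; "ee_rot": TCP orientation; "wrist_force": force on the tool from outside, world axes, zero at the start; "moment": the same for the moment, N m; "gripper_width": opening from 0.0 (shut) to 1.0 (fully open); "gripper_force": force on a finger pad.
Only numpy, scipy, OpenCV 4.12 (cv2) and the standard library are available. Lean on these libraries where they do the work, as an engineer would, in place of code of your own. Each camera call takes 0.05 s, during which the arm holds its last target. There are 200 camera calls.

### The job

Zero the charger tester and then put it on its measuring range: press the round key on its sloping panel until it stays down by itself and the square key that is down pops up, take your hand off the keys for a moment, then press the narrow key the same way. At the end the narrow key alone must be latched down, and the charger, handset, case opener and mist bottle must be left where they lie.

Things in the scene. Friction and masses are not known exactly. Their poses are not given: they have to be found in the camera images.
- tester: grey bench tester, fixed: 148 deep (x: -83 to 65), 200 wide (y), 152 high without its light bar. Origin: centre of its underside, z up, x to its rear; its front (own -x) faces roughly to the robot. Key panel: a flat face rising to the rear at 25 degrees from horizontal; key travel, square into the panel, is (0.423, 0, -0.906) in the tester's frame. Press with the tool tilted so or a little more.
- key_row (a point): point on the panel face at the middle of the key row, at x -30.2, y 0, z 58.2 mm in the tester's frame (axes parallel to it). Key centres at y -60, -20, 20, 60 mm; which cap stands in which place differs from case to case. All caps are the same grey. An up key stands 20 mm out of the panel, a latched one 12 mm, one at its stop 9 mm
- head_edge (a point): middle of the lower front edge of the display head, a block as wide as the tester that stands out 62 mm from the panel above the keys. Measured up the slope from the line of key centres, its lower face begins 40 mm away at the panel and this edge is 30 mm away
- light_bar (a point): middle of the lower front edge of the tester's light bar, a rigid bar 200 wide (along y), 30 deep, 14 high that hangs over the key row on two posts at the rear corners; this edge is at x -47, z 270 mm in the tester's frame, the bar reaches back from it. It stands 195 mm above the key tops, so a gripper held straight down over the keys strikes it; tilted 25 degrees it passes in front
- key_round (a joint): the key with a round cap, 26 mm in diameter; value: travel in m, 0 fully up, 0.008 latched down, 0.011 at its stop. Sprung: moves from about 1.2 N, needs 3 to 4 N on the way, rigid at its stop. It latches if pushed past 0.0085 and let go; pushing any key in past about 0.003 frees the latched one, which springs up
- key_round_top (a point): centre of the outer face of this key; it moves with the key; its frame stays parallel to the tester's
- key_narrow (a joint): the key with a narrow oblong cap, 11 mm along the row and 36 mm up the slope; value: travel in m, 0 fully up, 0.008 latched down, 0.011 at its stop. Sprung: moves from about 1.2 N, needs 3 to 4 N on the way, rigid at its stop. It latches if pushed past 0.0085 and let go; pushing any key in past about 0.003 frees the latched one, which springs up
- key_narrow_top (a point): centre of the outer face of this key; it moves with the key; its frame stays parallel to the tester's
- key_square_a (a joint): a key with a 25 x 25 mm square cap, the one latched down at the start; value: travel in m, 0 fully up, 0.008 latched down, 0.011 at its stop. Sprung: moves from about 1.2 N, needs 3 to 4 N on the way, rigid at its stop. It latches if pushed past 0.0085 and let go; pushing any key in past about 0.003 frees the latched one, which springs up
- key_square_a_top (a point): centre of the outer face of this key; it moves with the key; its frame stays parallel to the tester's
- key_square_b (a joint): the other key with a 25 x 25 mm square cap, up at the start; value: travel in m, 0 fully up, 0.008 latched down, 0.011 at its stop. Sprung: moves from about 1.2 N, needs 3 to 4 N on the way, rigid at its stop. It latches if pushed past 0.0085 and let go; pushing any key in past about 0.003 frees the latched one, which springs up
- key_square_b_top (a point): centre of the outer face of this key; it moves with the key; its frame stays parallel to the tester's
- charger: black charger block 61x44x28 mm lying left of the tester (bystander, loose); origin at its underside
- handset: mobile handset 153x74x9 mm lying right of the tester (bystander, loose); origin at the centre of its underside
- opener: flat plastic case opener, 118 mm long, 35 mm wide at its forked head, 9 mm thick, lying on the bench in front of the tester, parallel to its front (bystander, loose); origin at the middle of its underside
- mist_bottle: small clear mist bottle, 31 mm in diameter, 105 mm high, standing at the right (bystander, loose); origin at the centre of its underside

How it is judged:
By the outcome, as a careful person would: the job done as asked, in the order asked, and still so for the second after the job is handed in, with the robot touching nothing.
It also fails if it takes over 42 s, if anything falls off the work surface, if the arm or the gripper's body presses on something with over 40 N, if the wrist force passes 120 N, or if a joint passes its speed limit or range.

## Working session

There is one attempt and no reset: what is moved stays moved. The work goes in short steps, Python scripts to look and compute and a tool call to move; the robot and the scene stay as the last step left them, time stands still between calls to the robot, and variables do not carry over. Pictures are saved under pics/ and viewed, at most 10 in all, crops included, and the job is handed in when it is done.

Besides the shell and the picture viewer there is one more tool, called after "Emit:" as name(argument=value, ...) on one line, values as JSON. play_rows: Moves the arm, as the interface text tells. Its arguments: {"type":"object","properties":{"steps":{"type":"array"}},"required":["steps"]}

```bash
mkdir -p pics
cat > h.py <<'E'
from station import *
import numpy as np, cv2
def world(c,u,v,z=None):
    z=c["range_z"][v,u] if z is None else z
    p=np.stack([(u-c["cx"])/c["fx"]*z,(v-c["cy"])/c["fy"]*z,z],-1)
    return p@np.array(c["rotation"]).T+np.array(c["xyz"])
def cloud(c):
    v,u=np.mgrid[:384,:512]; return world(c,u,v)
E
python3 - <<'E'
from h import *
s=sense();print(s["tcp_pos"],s["ee_rot"],s["time_s"])
a=[]
for n in("scene","top"):
    c=capture(n);np.save(n+".npy",c,allow_pickle=True);print(n,c["xyz"],np.round(c["rotation"],3).tolist(),c["fx"]);a.append(c["frame"])
cv2.imwrite("pics/a.png",a[0]);cv2.imwrite("pics/b.png",a[1])
E
```

```text
[0.1621685  0.60298462 0.23544967] [[ 9.65622865e-01 -2.59946551e-01 -5.23147019e-04]
 [-2.59947071e-01 -9.65620464e-01 -2.15380133e-03]
 [ 5.47117600e-05  2.21575035e-03 -9.99997544e-01]] 0.0
scene [-0.21979944 -0.90942541  1.10981199] [[0.77, -0.4, 0.497], [-0.637, -0.502, 0.585], [0.016, -0.767, -0.641]] 475.46201397251417
top [ 0.45293257 -0.0363452   1.49354872] [[0.012, -0.999, 0.052], [-1.0, -0.012, -0.007], [0.008, -0.052, -0.999]] 480.700431892252
```

View pics/a.png

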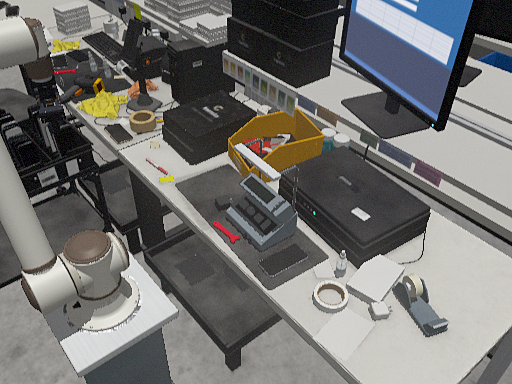

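View pics/b.png

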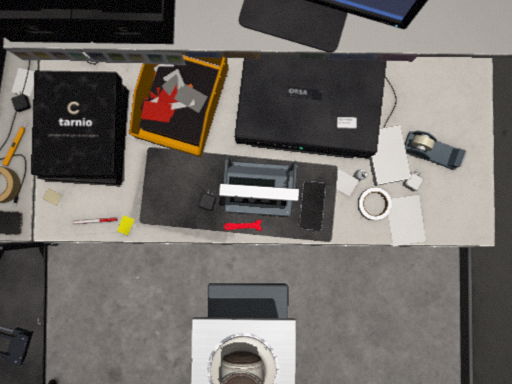

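The scene view shows the tester near (262,210), and the top view shows it near (258,188), with the white light bar hiding its keys from above. The opener is in front of it at (243,226).

Run:
```python
from h import *
t=np.load("top.npy",allow_pickle=True).item();s=np.load("scene.npy",allow_pickle=True).item()
P=cloud(t)
m=np.zeros((384,512),bool);m[175:210,205:310]=1
sel=m&(P[...,2]>.26)&(P[...,2]<.30);q=P[sel];print("bar",len(q),np.median(q[:,2]),cv2.minAreaRect((q[:,:2]*1000).astype(np.float32)),cv2.boxPoints(cv2.minAreaRect((q[:,:2]*1000).astype(np.float32))))
m[150:225]=1;sel=m&(P[...,2]>.135)&(P[...,2]<.17);q=P[sel];print("head",len(q),np.median(q[:,2]),cv2.boxPoints(cv2.minAreaRect((q[:,:2]*1000).astype(np.float32))))
sel=m&(P[...,2]>.02)&(P[...,2]<.3)&(P[...,0]>.4);q=P[sel];print("all",cv2.boxPoints(cv2.minAreaRect((q[:,:2]*1000).astype(np.float32))))
S=cloud(s);
q=S[150:190,225:300].reshape(-1,3);q=q[(q[:,2]>.265)&(q[:,2]<.3)&(q[:,0]<.75)];print("scene bar",len(q),cv2.boxPoints(cv2.minAreaRect((q[:,:2]*1000).astype(np.float32))),np.percentile(q[:,2],[5,50,95]))
cv2.imwrite("pics/c.png",np.hstack([cv2.resize(s["frame"][150:260,210:310],(400,440),interpolation=2),cv2.resize(t["frame"][140:240,210:310],(400,440),interpolation=2)]))
```

```text
bar 1038 0.2830579759751758 ((537.1375732421875, -41.785491943359375), (63.57854080200195, 197.61944580078125), 0.702113151550293) [[ 504.13986    56.627266]
 [ 506.5615   -140.97734 ]
 [ 570.13525  -140.19824 ]
 [ 567.7136     57.406357]]
head 1005 0.14497308745457715 [[ 547.27716 -135.81148]
 [ 619.4515  -138.96516]
 [ 651.66754  598.3232 ]
 [ 579.4932   601.47687]]
all [[ 447.3459   745.37836]
 [ 466.31927 -675.9959 ]
 [ 679.20416 -673.15424]
 [ 660.2308   748.22003]]
scene bar 521 [[ 503.78018  -142.15878 ]
 [ 605.5927   -144.85252 ]
 [ 610.5724     43.355972]
 [ 508.75983    46.049713]] [0.27430608 0.28348421 0.28740507]
```

View pics/c.png

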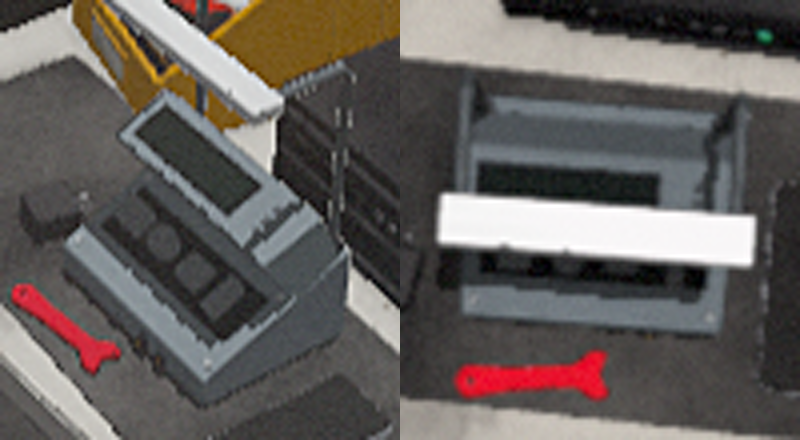

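Run:
```python
from h import *
t=np.load("top.npy",allow_pickle=True).item()
m=np.zeros((384,512),bool);m[180:206,212:305]=1
m&=(t["frame"].min(-1)>200);v,u=np.nonzero(m)
r=cv2.minAreaRect(np.stack([u,v],1).astype(np.float32));b=cv2.boxPoints(r);print(r,b.round(1).tolist())
for x in b: print(world(t,x[0],x[1],z=(t["xyz"][2]-.284)).round(4))
z=np.median(t["range_z"][v,u]);Q=world(t,u,v);print("z",np.median(Q[:,2]))
r=cv2.minAreaRect((Q[:,:2]*1000).astype(np.float32));print(r,cv2.boxPoints(r))
print(np.polyfit(Q[:,1],Q[:,0],1),Q.mean(0))
```

```text
((258.7799072265625, 191.6917266845703), (78.02156066894531, 10.905131340026855), 3.9451863765716553) [[219.5, 194.39999389648438], [220.1999969482422, 183.60000610351562], [298.1000061035156, 188.89999389648438], [297.29998779296875, 199.8000030517578]]
[0.5179 0.0574 0.285 ]
[0.5453 0.0558 0.2865]
[ 0.5341 -0.1402  0.2873]
[ 0.5068 -0.1386  0.2859]
z 0.28345159621199145
((526.3088989257812, -41.36637878417969), (196.96395874023438, 27.69578742980957), 86.74427795410156) [[ 506.8903   -138.90295 ]
 [ 534.54144  -140.47586 ]
 [ 545.72754    56.170197]
 [ 518.07635    57.743103]]
[0.05599599 0.5285485 ] [ 0.52623258 -0.04135856  0.28345079]
```

```bash
cat >> h.py <<'E'
from scipy.spatial.transform import Rotation as Ro
YAW=-3.2; T0=np.array([.5582,-.0432,0])
def setup(y): 
    return Ro.from_euler('z',y,degrees=True).as_matrix()
def target(tilt):
    W=setup(YAW); a=np.radians(tilt)
    z=W@[np.sin(a),0,-np.cos(a)]; y=-W[:,1]; return np.stack([np.cross(y,z),y,z],1)
def togo(pos,R):
    s=sense();C=np.array(s["ee_rot"]);d=np.array(pos)-s["tcp_pos"]
    print("t",s["time_s"],"tool delta mm",(C.T@d*1000).round(1),"rotvec",Ro.from_matrix(C.T@R).as_rotvec(degrees=True).round(2),"F",np.round(s["wrist_force"],2),"w",s["gripper_width"])
E
python3 - <<'E'
from h import *
c=capture("wrist");s=sense();C=np.array(s["ee_rot"])
print("cam in tool",C.T@(c["xyz"]-s["tcp_pos"]),(C.T@np.array(c["rotation"])).round(3).tolist(),c["fx"])
R=target(26)
print("key row",T0+setup(YAW)@[-.0302,0,.0582])
p=T0+setup(YAW)@(np.array([-.0302,0,.0582])+.2*np.array([-.423,0,.906]))
print(p,R.round(3)); togo([.40,-.04,.30],R)
E
```

```text
cam in tool [ 0.07536929  0.0003737  -0.14888032] [[-0.0, -0.96, -0.28], [1.0, -0.001, 0.0], [-0.001, -0.28, 0.96]] 300.94930963039036
key row [ 0.52804709 -0.04151419  0.0582    ]
[ 0.443579   -0.03679169  0.2394    ] [[ 0.897 -0.056  0.438]
 [-0.05  -0.998 -0.024]
 [ 0.438 -0.    -0.899]]
t 0.15 tool delta mm [396.8 559.3 -63.3] rotvec [  2.79  25.91 -11.64] F [-0.69 -0.07 -0.41] w 0.9987894264503107
```

Emit:
play_rows(steps=[{"dz": -32,"claw": 0},{"dz": -32,"claw": 0},{"dx": 28,"dy": 40},{"dx": 28,"dy": 40},{"dx": 28,"dy": 40},{"dx": 28,"dy": 40},{"dx": 28,"dy": 40},{"dx": 28,"dy": 40},{"dx": 28,"dy": 40},{"dx": 28,"dy": 40},{"dx": 28,"dy": 40},{"dx": 28,"dy": 40},{"dx": 28,"dy": 40},{"dx": 28,"dy": 40},{"dx": 28,"dy": 40},{"dx": 28,"dy": 40}])

```text
invalid input at $.steps[0]: expected keys ax, ay, az, dx, dy, dz, claw
```

Emit:
play_rows(steps=[{"az": 8.5},{"az": 8.5},{"az": 8.5},{"az": 8.5},{"az": 8.5},{"az": 8.5},{"az": 8.5},{"az": 8.5},{"az": 8.5},{"az": 8.5},{"az": 8.5},{"az": 8.5},{"az": 8.5},{"az": 8.5},{"az": 8.5},{"az": 8.5},{"az": 8.5},{"az": 8.5},{"az": 8.5},{"az": 6}])

```text
invalid input at $.steps[0]: expected keys ax, ay, az, dx, dy, dz, claw
```

```bash
sed -i 's/y=-W\[:,1\]/y=W[:,1]/' h.py
python3 - <<'E'
from h import *
s=sense();print(np.round(s["joints"],1),s["tcp_pos"],np.round(s["ee_rot"],3))
p=T0+setup(YAW)@(np.array([-.0302,0,.0582])+.17*np.array([-.423,0,.906]))
print(p);togo(p,target(27))
E
```

```text
[ 89.8  22.1   0.4  -0.  -68.4 -14.8] [0.16225855 0.60312248 0.23571309] [[ 0.966 -0.26  -0.   ]
 [-0.26  -0.966 -0.002]
 [ 0.     0.002 -1.   ]]
[ 0.45624921 -0.03750007  0.21222   ]
t 0.15 tool delta mm [450.4 542.1  24.5] rotvec [ 39.32  -4.23 163.78] F [-0.69 -0.07 -0.41] w 0.9987894264503107
```

All keys are required in every row.

Emit:
play_rows(steps=[{"ax": 0,"ay": 0,"az": 0,"dx": 0,"dy": 0,"dz": -32,"claw": 0},{"ax": 0,"ay": 0,"az": 0,"dx": 0,"dy": 0,"dz": -32,"claw": 0},{"ax": 0,"ay": 0,"az": 0,"dx": 28,"dy": 40,"dz": 0,"claw": 0},{"ax": 0,"ay": 0,"az": 0,"dx": 28,"dy": 40,"dz": 0,"claw": 0},{"ax": 0,"ay": 0,"az": 0,"dx": 28,"dy": 40,"dz": 0,"claw": 0},{"ax": 0,"ay": 0,"az": 0,"dx": 28,"dy": 40,"dz": 0,"claw": 0},{"ax": 0,"ay": 0,"az": 0,"dx": 28,"dy": 40,"dz": 0,"claw": 0},{"ax": 0,"ay": 0,"az": 0,"dx": 28,"dy": 40,"dz": 0,"claw": 0},{"ax": 0,"ay": 0,"az": 0,"dx": 28,"dy": 40,"dz": 0,"claw": 0},{"ax": 0,"ay": 0,"az": 0,"dx": 28,"dy": 40,"dz": 0,"claw": 0},{"ax": 0,"ay": 0,"az": 0,"dx": 28,"dy": 40,"dz": 0,"claw": 0},{"ax": 0,"ay": 0,"az": 0,"dx": 28,"dy": 40,"dz": 0,"claw": 0},{"ax": 0,"ay": 0,"az": 0,"dx": 28,"dy": 40,"dz": 0,"claw": 0},{"ax": 0,"ay": 0,"az": 0,"dx": 28,"dy": 40,"dz": 0,"claw": 0},{"ax": 0,"ay": 0,"az": 0,"dx": 28,"dy": 40,"dz": 0,"claw": 0},{"ax": 0,"ay": 0,"az": 0,"dx": 28,"dy": 40,"dz": 0,"claw": 0}])

```text
time_s: 1.75
tcp_pos: [0.3954, -0.0412, 0.3008]
ee_rot: [[0.966, -0.26, 0.001], [-0.26, -0.966, 0.001], [0.001, -0.001, -1.0]]
wrist_force: [1.6, 1.4, 0.1]
gripper_width: 0.005
gripper_force: 0.0
```

Emit:
play_rows(steps=[{"ax": 0,"ay": 0,"az": 8.5,"dx": 0,"dy": 0,"dz": 0,"claw": 0},{"ax": 0,"ay": 0,"az": 8.5,"dx": 0,"dy": 0,"dz": 0,"claw": 0},{"ax": 0,"ay": 0,"az": 8.5,"dx": 0,"dy": 0,"dz": 0,"claw": 0},{"ax": 0,"ay": 0,"az": 8.5,"dx": 0,"dy": 0,"dz": 0,"claw": 0},{"ax": 0,"ay": 0,"az": 8.5,"dx": 0,"dy": 0,"dz": 0,"claw": 0},{"ax": 0,"ay": 0,"az": 8.5,"dx": 0,"dy": 0,"dz": 0,"claw": 0},{"ax": 0,"ay": 0,"az": 8.5,"dx": 0,"dy": 0,"dz": 0,"claw": 0},{"ax": 0,"ay": 0,"az": 8.5,"dx": 0,"dy": 0,"dz": 0,"claw": 0},{"ax": 0,"ay": 0,"az": 8.5,"dx": 0,"dy": 0,"dz": 0,"claw": 0},{"ax": 0,"ay": 0,"az": 8.5,"dx": 0,"dy": 0,"dz": 0,"claw": 0},{"ax": 0,"ay": 0,"az": 8.5,"dx": 0,"dy": 0,"dz": 0,"claw": 0},{"ax": 0,"ay": 0,"az": 8.5,"dx": 0,"dy": 0,"dz": 0,"claw": 0},{"ax": 0,"ay": 0,"az": 8.5,"dx": 0,"dy": 0,"dz": 0,"claw": 0},{"ax": 0,"ay": 0,"az": 8.5,"dx": 0,"dy": 0,"dz": 0,"claw": 0},{"ax": 0,"ay": 0,"az": 8.5,"dx": 0,"dy": 0,"dz": 0,"claw": 0},{"ax": 0,"ay": 0,"az": 8.5,"dx": 0,"dy": 0,"dz": 0,"claw": 0},{"ax": 0,"ay": 0,"az": 8.5,"dx": 0,"dy": 0,"dz": 0,"claw": 0},{"ax": 0,"ay": 0,"az": 8.5,"dx": 0,"dy": 0,"dz": 0,"claw": 0},{"ax": 0,"ay": 0,"az": 8.5,"dx": 0,"dy": 0,"dz": 0,"claw": 0},{"ax": 0,"ay": 0,"az": 6,"dx": 0,"dy": 0,"dz": 0,"claw": 0}])

```text
time_s: 3.75
tcp_pos: [0.3951, -0.0391, 0.3003]
ee_rot: [[-0.999, 0.05, -0.0], [0.05, 0.999, 0.0], [0.0, 0.0, -1.0]]
wrist_force: [1.2, -0.1, 0.1]
gripper_width: 0.006
gripper_force: 0.0
```

Run:
```python
from h import *
s=sense();print(np.round(s["joints"],1),s["tcp_pos"],np.round(s["ee_rot"],3))
p=T0+setup(YAW)@(np.array([-.0302,0,.0582])+.17*np.array([-.423,0,.906]))
print(p);togo(p,target(27))
```

```text
[  18.1   -3.8  -21.9   -0.   -71.9 -110.9] [ 0.3950963  -0.03911366  0.30034384] [[-0.999  0.05  -0.   ]
 [ 0.05   0.999  0.   ]
 [ 0.     0.    -1.   ]]
[ 0.45624921 -0.03750007  0.21222   ]
t 3.75 tool delta mm [-61.    4.6  88.1] rotvec [  0.08 -27.03   0.34] F [ 1.2  -0.15  0.14] w 0.005578588467160391
```

Emit:
play_rows(steps=[{"ax": 0,"ay": -7,"az": 0,"dx": 0,"dy": 0,"dz": 0,"claw": 0},{"ax": 0,"ay": -7,"az": 0,"dx": 0,"dy": 0,"dz": 0,"claw": 0},{"ax": 0,"ay": -7,"az": 0,"dx": 0,"dy": 0,"dz": 0,"claw": 0},{"ax": 0,"ay": -6,"az": 0.3,"dx": 0,"dy": 0,"dz": 0,"claw": 0},{"ax": 0,"ay": 0,"az": 0,"dx": -5,"dy": 2,"dz": 35,"claw": 0},{"ax": 0,"ay": 0,"az": 0,"dx": -5,"dy": 2,"dz": 35,"claw": 0},{"ax": 0,"ay": 0,"az": 0,"dx": -5,"dy": 1,"dz": 36,"claw": 0},{"ax": 0,"ay": 0,"az": 0,"dx": 0,"dy": 0,"dz": 0,"claw": 0}])

```text
time_s: 4.55
tcp_pos: [0.4559, -0.038, 0.2083]
ee_rot: [[-0.894, 0.051, 0.445], [0.045, 0.999, -0.024], [-0.446, -0.002, -0.895]]
wrist_force: [-0.5, -0.3, -0.7]
gripper_width: 0.002
gripper_force: 0.0
```

Run:
```python
from h import *
c=capture("wrist");np.save("w1.npy",c,allow_pickle=True);cv2.imwrite("pics/w1.png",c["frame"])
p=T0+setup(YAW)@(np.array([-.0302,0,.0582])+.17*np.array([-.423,0,.906]))
togo(p,target(27))
# key row projections predicted
R=np.array(c["rotation"])
for y in(-60,-20,20,60):
    q=T0+setup(YAW)@(np.array([-.0302,y/1000,.0582])+.02*np.array([-.423,0,.906]));k=R.T@(q-c["xyz"]);print(y,k[0]/k[2]*c["fx"]+c["cx"],k[1]/k[2]*c["fy"]+c["cy"])
```

```text
t 4.6 tool delta mm [-0.9  0.4 -1.6] rotvec [ 0.1  -0.34  0.27] F [ 0.11 -0.05  1.01] w 0.005534578489854086
-60 196.35424512858427 185.15496651129266
-20 235.76497530366126 185.34736269676824
20 275.15648462721015 185.5396650494603
60 314.52878715699126 185.73187363799622
```

View pics/w1.png

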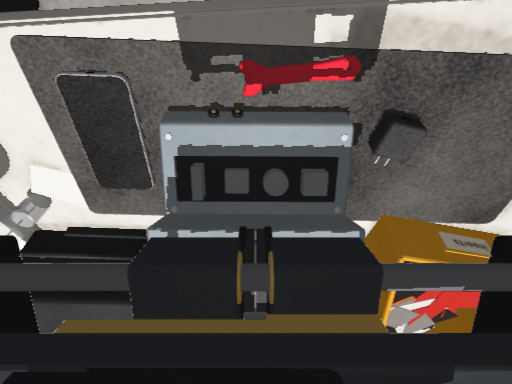

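The wrist view is upside down, with up-slope toward the bottom. The narrow cap is at (198,181), then a square at (237,181), the round cap at (276,182) and a square at (314,183). That puts narrow at y -60 and round at y +20. I'll refine this with depth.

Run:
```python
from h import *
c=np.load("w1.npy",allow_pickle=True).item();P=cloud(c);W=setup(YAW)
L=(P-T0)@W*1000  # tester frame
n=np.array([-.423,0,.906]);up=np.array([.906,0,.423]);D=L-[-30.2,0,58.2]
h=D@n;s=D@up;y=D[...,1]
roi=np.zeros(h.shape,bool);roi[150:212,170:345]=1
pan=roi&(abs(h)<5);print("panel h",np.median(h[pan]))
A=np.c_[s[pan],y[pan],np.ones(pan.sum())];print("plane",np.linalg.lstsq(A,h[pan],rcond=None)[0])
g=(c["frame"].max(-1)>60)
for k,(a,b) in {"nar":(180,217),"sqL":(218,256),"rnd":(257,295),"sqR":(296,334)}.items():
    m=np.zeros(h.shape,bool);m[155:207,a:b]=1;m&=(h>8)&(h<25)
    print(k,m.sum(),"h",np.percentile(h[m],[10,50,90]).round(1),"y",np.percentile(y[m],[2,50,98]).round(1),"s",np.percentile(s[m],[2,50,98]).round(1))
# tester front/side outline
m=(L[...,2]>25)&(L[...,2]<50)&(abs(L[...,1])<130)&(L[...,0]<-40);m[:100]=0
print("y extent",np.percentile(L[...,1][m],[1,99]),"frontx",np.percentile(L[...,0][m],1))
for v in (120,130,140): 
  mm=(L[v,:,2]>20)&(abs(L[v,:,1])<120);print(v,L[v][mm][[0,-1]].round(1).tolist())
```

```text
panel h 3.2472713512701663
plane [-8.18747244e-03 -2.33476326e-03  3.09929811e+00]
nar 465 h [14.6 21.8 22.9] y [-65.1 -58.9 -54.5] s [-20.1  -3.9  14.6]
sqL 604 h [13.  14.2 15.1] y [-32.2 -20.   -7.7] s [-14.5  -3.1   9.9]
rnd 548 h [18.4 21.8 22.8] y [ 8.5 19.5 30.8] s [-14.5  -4.    8.6]
sqR 683 h [16.3 21.8 22.9] y [47.3 58.6 71.6] s [-14.6  -4.    9.2]
y extent [-97.77363181  97.4354715 ] frontx -86.18698522430692
120 [[-238.7, -1.1, 307.5], [-238.7, -1.1, 307.5]]
130 [[-238.7, -1.1, 307.5], [-238.7, -1.1, 307.5]]
140 [[-238.7, -1.1, 307.5], [-70.2, 99.5, 40.3]]
```

```bash
cat >> h.py <<'E'
def key(y,htip,s=-4):
    n=np.array([-.423,0,.906]);up=np.array([.906,0,.423])
    L=np.array([-30.2,y,58.2])+s*up+htip*n
    R=target(26.5); return T0+setup(YAW)@(L/1000)-.014*R[:,2],R
E
python3 - <<'E'
from h import *
togo(*key(19.5,34))
E
```

```text
t 4.6 tool delta mm [  6.8  19.7 120.2] rotvec [0.1  0.16 0.27] F [ 0.11 -0.05  1.01] w 0.005534578489854086
```

Emit:
play_rows(steps=[{"ax": 0,"ay": 0,"az": 0,"dx": 7,"dy": 20,"dz": 0,"claw": 0},{"ax": 0,"ay": 0,"az": 0,"dx": 0,"dy": 0,"dz": 30,"claw": 0},{"ax": 0,"ay": 0,"az": 0,"dx": 0,"dy": 0,"dz": 30,"claw": 0},{"ax": 0,"ay": 0,"az": 0,"dx": 0,"dy": 0,"dz": 30,"claw": 0},{"ax": 0,"ay": 0,"az": 0,"dx": 0,"dy": 0,"dz": 20,"claw": 0},{"ax": 0,"ay": 0,"az": 0,"dx": 0,"dy": 0,"dz": 10,"claw": 0},{"ax": 0,"ay": 0,"az": 0,"dx": 0,"dy": 0,"dz": 0,"claw": 0},{"ax": 0,"ay": 0,"az": 0,"dx": 0,"dy": 0,"dz": 0,"claw": 0}])

```text
time_s: 5.4
tcp_pos: [0.5077, -0.02, 0.1431]
ee_rot: [[-0.913, 0.048, 0.404], [0.046, 0.999, -0.015], [-0.405, 0.005, -0.914]]
wrist_force: [-0.2, 0.7, 0.4]
gripper_width: 0.001
gripper_force: 0.0
```

Run:
```python
from h import *
togo(*key(19.5,22))
c=capture("wrist");cv2.imwrite("pics/w2.png",c["frame"])
```

```text
t 5.4 tool delta mm [19.8 -1.1 50.5] rotvec [ 0.46 -2.64  0.3 ] F [-0.21  0.69  0.39] w 0.0008532985443871847
```

View pics/w2.png

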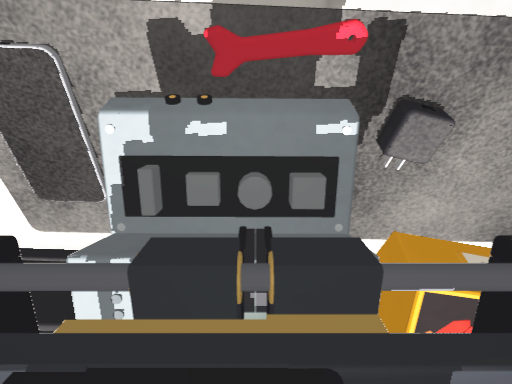

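Run:
```python
from h import *
s=sense();print(np.round(s["joints"],2),np.round(s["joint_velocities"],2),np.round(s["effort"],1),np.round(s["wrist_force"],1),np.round(s["moment"],2))
```

```text
[  14.36    6.74  -53.79   45.61   -9.22 -151.06] [ 0.   -0.13 -0.26 -0.01  0.16  0.12] [  0.  -19.4  13.6   1.7   0.4   0. ] [-0.2 -0.5  0.2] [ 0.08  0.63 -0.03]
```

```bash
cat > k.py <<'E'
from h import *
from scipy.optimize import least_squares
E=lambda a,t:Ro.from_euler(a,t,degrees=True).as_matrix()
def fk(j,x):
    a,o,z0,L2,L3,e,L6,f=x
    p=np.array([0,0,0.]);R=E('z',j[0]);p=R@[a,-o,z0]
    R2=R@E('y',j[1]);p=p+R2@[0,0,L2]
    R3=R2@E('y',-j[2]);p=p+R3@[L3,0,e]
    R4=R3@E('x',SG[0]*j[3]);R5=R4@E('y',-j[4]);R6=R5@E('x',SG[1]*j[5])
    p=p+R6@[L6,0,0]
    # tool: z along R6 x ; roll const f
    return p,R6@np.array([[0,0,1],[0,1,0],[-1,0,0.]])@E('z',f)
D=[([89.76,22.042,.453,0,-68.411,-14.817],[.162,.603,.2357],Ro.from_matrix([[.9656,-.2599,0],[-.2599,-.9656,-.002],[0,.002,-1]]).as_matrix()),
([18.1,-3.8,-21.9,0,-71.9,-110.9],[.3951,-.0391,.3003],Ro.from_matrix([[-.999,.05,0],[.05,.999,0],[0,0,-1]]).as_matrix()),
([14.36,6.74,-53.79,45.61,-9.22,-151.06],[.5077,-.02,.1431],Ro.from_matrix([[-.913,.048,.404],[.046,.999,-.015],[-.405,.005,-.914]]).as_matrix())]
def res(x):
    r=[]
    for j,p,R in D:
        q,Q=fk(j,x);r+=list((q-p)*1000)+list((Q-R).ravel()*100)
    return r
best=None
for SG0 in((1,1),(1,-1),(-1,1),(-1,-1)):
  for f0 in(0,90,180,270):
    SG=SG0;s=least_squares(res,[0,.16,.2,.56,.41,0.02,.25,f0])
    if best is None or s.cost<best[0]:best=(s.cost,SG0,s.x,s.fun)
SG=best[1];X=best[2]
lo=np.array([-179.83,-69.29,-61.27,-181.25,-171.15,-177.46]);hi=np.array([179.83,118.12,80.66,117.63,-9.14,177.46])
def ik(p,R,j0,m=.5):
    f=lambda j:np.r_[(fk(j,X)[0]-p)*1000,(fk(j,X)[1]-R).ravel()*100]
    s=least_squares(f,np.clip(j0,lo+m+.1,hi-m-.1),bounds=(lo+m,hi-m));return s.x,s.cost
E
python3 - <<'E'
from k import *
print(best[0],SG,X.round(4),np.round(best[3],1))
cur=np.array(D[2][0])
def Rt(t,az,roll):
    W=setup(az);a=np.radians(t);z=W@[np.sin(a),0,-np.cos(a)];y=setup(YAW+roll)[:,1];y=y-z*(y@z);y/=np.linalg.norm(y)
    return np.stack([np.cross(y,z),y,z],1)
for Y in(19.5,-59):
  for h in(34,11):
    for t in(25,27,30):
      for az in(-3.2,-15,-25,20):
        R=Rt(t,az,0);p0,R0=key(Y,h);p=p0+.014*R0[:,2]-.014*R[:,2]
        o=[]
        for j0 in(cur,[14,7,-50,90,-20,-180+10],[14,7,-50,-90,-20,0],[14,7,-50,-170,-20,60]):
            j,c=ik(p,R,np.array(j0,float))
            if c<.3:o.append(j.round(0).astype(int).tolist())
        if o:print(Y,h,t,az,o)
E
```

```text
85.66031743911104 (-1, -1) [ 2.52600e-01  1.58800e-01 -4.93400e-01  5.30000e-01  8.95000e-02
  1.91900e-01 -1.01600e-01 -8.99719e+01] [-0.7  1.7  9.3 -0.  -0.   0.  -0.   0.   0.2 -0.  -0.2 -0.  -1.6  0.7
 -8.6 -0.  -0.1  0.  -0.1  0.   0.  -0.   0.  -0.   0.1 -1.9 -0.7 -0.
  0.  -0.   0.  -0.   0.   0.   0.  -0. ]
```

Emit:
play_rows(steps=[{"ax": 0,"ay": 0,"az": 0,"dx": 0,"dy": 0,"dz": -25,"claw": 0},{"ax": 0,"ay": 0,"az": 0,"dx": 0,"dy": 0,"dz": -25,"claw": 0},{"ax": 0,"ay": 0,"az": 0,"dx": 0,"dy": 0,"dz": -25,"claw": 0},{"ax": 0,"ay": 0,"az": 0,"dx": 0,"dy": 0,"dz": -25,"claw": 0},{"ax": 0,"ay": 0,"az": 0,"dx": 0,"dy": 0,"dz": 0,"claw": 0}])

```text
time_s: 5.95
tcp_pos: [0.4699, -0.0186, 0.2359]
ee_rot: [[-0.91, 0.048, 0.413], [0.046, 0.999, -0.014], [-0.413, 0.006, -0.911]]
wrist_force: [-0.5, -0.1, 0.1]
gripper_width: 0.005
gripper_force: 0.0
```

```bash
cat > log.py <<'E'
from station import *
import pickle,os,numpy as np
L=pickle.load(open("log.p","rb")) if os.path.exists("log.p") else []
s=sense();L.append((s["joints"],s["tcp_pos"],s["ee_rot"]));pickle.dump(L,open("log.p","wb"));print(np.round(s["joints"],1),np.round(s["tcp_pos"],3),s["time_s"])
E
python3 log.py
```

```text
[  23.    -4.8  -43.6   20.1  -30.5 -131.4] [ 0.47  -0.019  0.236] 5.95
```

Emit:
play_rows(steps=[{"ax": 8,"ay": 0,"az": 0,"dx": 0,"dy": 0,"dz": -10,"claw": 0},{"ax": 8,"ay": 0,"az": 0,"dx": 0,"dy": 0,"dz": -10,"claw": 0},{"ax": 0,"ay": 0,"az": 0,"dx": 0,"dy": 0,"dz": 0,"claw": 0}])

```text
time_s: 6.25
tcp_pos: [0.4615, -0.0173, 0.2476]
ee_rot: [[-0.915, 0.145, 0.377], [0.041, 0.962, -0.27], [-0.402, -0.232, -0.886]]
wrist_force: [-0.5, -0.0, -0.6]
gripper_width: 0.004
gripper_force: 0.0
```

```bash
python3 log.py
```

```text
[  30.1   -4.1  -47.8   39.7  -41.5 -154.9] [ 0.462 -0.017  0.248] 6.25
```

Emit:
play_rows(steps=[{"ax": -8,"ay": 8,"az": 0,"dx": 0,"dy": 0,"dz": 0,"claw": 0},{"ax": -8,"ay": 8,"az": 0,"dx": 30,"dy": 0,"dz": 0,"claw": 0},{"ax": 0,"ay": 0,"az": 0,"dx": 0,"dy": 0,"dz": 0,"claw": 0}])

```text
time_s: 6.55
tcp_pos: [0.436, -0.0203, 0.2386]
ee_rot: [[-0.968, 0.107, 0.228], [0.088, 0.992, -0.091], [-0.236, -0.068, -0.969]]
wrist_force: [1.6, -1.0, 0.9]
gripper_width: 0.007
gripper_force: 0.0
```

```bash
python3 log.py
```

```text
[  25.8   -3.7  -37.6   14.2  -47.4 -130.3] [ 0.436 -0.02   0.239] 6.55
```

Emit:
play_rows(steps=[{"ax": -8,"ay": 0,"az": 0,"dx": 0,"dy": 30,"dz": -30,"claw": 0},{"ax": -8,"ay": 0,"az": 0,"dx": 0,"dy": 30,"dz": -30,"claw": 0},{"ax": 0,"ay": 0,"az": 0,"dx": 0,"dy": 0,"dz": 0,"claw": 0}])

```text
time_s: 6.85
tcp_pos: [0.4305, 0.041, 0.3021]
ee_rot: [[-0.965, 0.035, 0.26], [0.085, 0.979, 0.184], [-0.248, 0.2, -0.948]]
wrist_force: [0.4, 0.4, 0.2]
gripper_width: 0.008
gripper_force: 0.0
```

```bash
python3 log.py
```

```text
[  24.6   -8.3  -26.1   -4.2  -53.9 -116.2] [0.43  0.041 0.302] 6.85
```

```bash
cat > k.py <<'E'
from h import *
import pickle
from scipy.optimize import least_squares
E=lambda a,t:Ro.from_euler(a,t,degrees=True).as_matrix()
def chain(j):
    R1=E('z',j[0]);R2=R1@E('y',j[1]);R3=R2@E('y',-j[2]);R4=R3@E('x',-j[3]);R5=R4@E('y',-j[4]);R6=R5@E('x',-j[5])
    return R1,R2,R3,R4,R5,R6
D=[([89.76,22.042,.453,0,-68.411,-14.817],[.162,.604,.237]),([18.1,-3.8,-21.9,0,-71.9,-110.9],[.3951,-.0391,.3003]),([14.36,6.74,-53.79,45.61,-9.22,-151.06],[.5077,-.02,.1431])]+[(a,b) for a,b,_ in pickle.load(open("log.p","rb"))]
def cols(j):
    R1,R2,R3,R4,R5,R6=chain(j)
    return np.c_[R1,R2[:,[0,2]],R3[:,[0,2]],R5[:,[2]],R5[:,[0]]]   # R6x==R5x
A=np.vstack([cols(j) for j,_ in D]);b=np.hstack([p for _,p in D])
lam=1e-3
X=np.linalg.lstsq(np.vstack([A,lam*np.eye(9)]),np.r_[b,np.zeros(9)],rcond=None)[0]
RES=(A@X-b)*1000
F=np.array([[0,0,1],[0,1,0],[-1,0,0.]])@E('z',-90)
def fk(j): return cols(j)@X,chain(j)[5]@F
lo=np.array([-179.83,-69.29,-61.27,-181.25,-171.15,-177.46]);hi=np.array([179.83,118.12,80.66,117.63,-9.14,177.46])
def ik(p,R,j0,m=.5):
    f=lambda j:(lambda q:np.r_[(q[0]-p)*1000,(q[1]-R).ravel()*100])(fk(j))
    s=least_squares(f,np.clip(j0,lo+m+.1,hi-m-.1),bounds=(lo+m,hi-m));return s.x,s.cost
def Rt(t,az,roll=0):
    W=setup(az);a=np.radians(t);z=W@[np.sin(a),0,-np.cos(a)];y=setup(YAW+roll)[:,1];y=y-z*(y@z);y/=np.linalg.norm(y)
    return np.stack([np.cross(y,z),y,z],1)
def pose(Y,h,t,az,roll=0,s=-4):
    R=Rt(t,az,roll);p0,R0=key(Y,h,s);return p0+.014*R0[:,2]-.014*R[:,2],R
E
cat > s.py <<'E'
from k import *
print(RES.round(1),X.round(3))
cur=np.array(D[-1][0])
for Y in(19.5,-59):
  for h in(34,11):
    for t in(23,25,27,30):
      for az in(-3.2,-15,-25,20):
        p,R=pose(Y,h,t,az);o=[]
        for j0 in(cur,[14,7,-50,90,-20,-170],[14,7,-50,-90,-20,0],[14,7,-50,-170,-20,60]):
            j,c=ik(p,R,np.array(j0,float))
            if c<.3:o.append(j.round(0).astype(int).tolist())
        if o:print(Y,h,t,az,o)
E
python3 s.py
```

```text
[ -2.6  -1.7  -3.   -0.2   3.1  -5.8   5.5 -18.1  13.5   1.4  10.    6.6
  -6.7  -8.5 -28.1   7.   14.    3.2  -6.4  -3.9  13.5] [ 0.113 -0.157  0.012  0.016  0.545  0.23   0.07   0.031  0.257]
19.5 11 25 20 [[15, 17, -58, -167, -10, 61], [15, 17, -58, -167, -10, 61], [15, 17, -58, -167, -10, 61]]
19.5 11 27 20 [[14, 17, -60, -169, -14, 64], [14, 17, -60, -169, -14, 64], [14, 17, -60, -169, -14, 64]]
-59 34 27 20 [[5, 14, -58, -139, -10, 42], [5, 14, -58, -139, -10, 42], [5, 14, -58, -139, -10, 42]]
-59 34 30 20 [[4, 14, -60, -148, -15, 52], [4, 14, -60, -148, -15, 52], [4, 14, -60, -148, -15, 52]]
-59 11 25 20 [[5, 17, -57, -145, -11, 48], [5, 17, -57, -145, -11, 48], [5, 17, -57, -145, -11, 48]]
-59 11 27 20 [[4, 17, -59, -150, -14, 53], [4, 17, -59, -150, -14, 53], [4, 17, -59, -150, -14, 53]]
```

```bash
sed -i 's/R5\[:,\[0\]\]\]/R5[:,[0]],R5[:,[1]],R4[:,[2]]]/;s/eye(9)/eye(11)/;s/zeros(9)/zeros(11)/' k.py; python3 s.py
```

```text
[ 0.3 -0.  -0.1  0.   0.2  0.3 -0.   0.1  0.1 -0.  -0.  -0.   0.1 -0.
 -0.1  0.  -0.  -0.1 -0.1  0.1 -0.1] [ 0.     0.     0.16  -0.001  0.566  0.422  0.001  0.001  0.293 -0.16
 -0.001]
19.5 34 23 20 [[14, 13, -38, -8, -16, -98], [14, 13, -38, -8, -16, -98], [14, 13, -38, -8, -16, -98]]
19.5 34 25 20 [[14, 12, -39, -11, -14, -95], [14, 12, -39, -11, -14, -95], [14, 12, -39, -11, -14, -95]]
19.5 34 27 20 [[13, 12, -39, -14, -12, -91], [13, 12, -39, -14, -12, -91], [13, 12, -39, -14, -12, -91]]
19.5 34 30 20 [[12, 12, -38, -21, -11, -83], [12, 12, -38, -21, -11, -83], [12, 12, -38, -21, -11, -83], [12, 12, -38, -21, -11, -83]]
19.5 11 23 20 [[14, 16, -38, -10, -14, -96], [14, 16, -38, -10, -14, -96], [14, 16, -38, -10, -14, -96]]
19.5 11 25 20 [[13, 16, -38, -14, -12, -92], [13, 16, -38, -14, -12, -92], [13, 16, -38, -14, -12, -92]]
19.5 11 27 20 [[12, 15, -37, -18, -11, -86], [12, 15, -37, -18, -11, -86], [12, 15, -37, -18, -11, -86]]
19.5 11 30 20 [[11, 15, -36, -27, -10, -76], [11, 15, -36, -27, -10, -76], [11, 15, -36, -27, -10, -76], [11, 15, -36, -27, -10, -76]]
-59 34 23 20 [[2,
[... 162 characters left out ...]
, -32, -22, -22, -73]]
-59 34 27 20 [[-1, 13, -32, -26, -21, -68], [-1, 13, -32, -26, -21, -68], [-1, 13, -32, -26, -21, -68]]
-59 34 30 20 [[-3, 13, -31, -33, -21, -59], [-3, 13, -31, -33, -21, -59], [-3, 13, -31, -33, -21, -59], [-3, 13, -31, -33, -21, -59]]
-59 11 23 20 [[1, 17, -32, -21, -21, -75], [1, 17, -32, -21, -21, -75], [1, 17, -32, -21, -21, -75]]
-59 11 25 20 [[0, 17, -31, -25, -20, -70], [0, 17, -31, -25, -20, -70], [0, 17, -31, -25, -20, -70]]
-59 11 27 20 [[-1, 16, -31, -29, -20, -64], [-1, 16, -31, -29, -20, -64], [-1, 16, -31, -29, -20, -64]]
-59 11 30 20 [[-4, 16, -30, -37, -20, -54], [-4, 16, -30, -37, -20, -54], [-4, 16, -30, -37, -20, -54], [-4, 16, -30, -37, -20, -54]]
```

```bash
cat > s2.py <<'E'
from k import *
print("model",np.abs(RES).max().round(2))
rng=np.random.default_rng(0)
for Y in(19.5,-59):
    for t,az in((25,-3.2),(28,-3.2),(26,4),(26,10),(26,15)):
        p,R=pose(Y,12,t,az);o=set()
        for i in range(25):
            j0=np.array([rng.uniform(-60,60),rng.uniform(-20,50),rng.uniform(-60,30),rng.uniform(-180,110),rng.uniform(-80,-12),rng.uniform(-170,170)])
            j,c=ik(p,R,j0,.3)
            if c<.3:o.add(tuple((j.round(0)).astype(int).tolist()))
        print(Y,t,az,o)
E
timeout 500 python3 s2.py
```

```text
model 0.29
19.5 25 -3.2 set()
19.5 28 -3.2 set()
19.5 26 4 set()
19.5 26 10 set()
19.5 26 15 set()
-59 25 -3.2 set()
-59 28 -3.2 set()
-59 26 4 set()
-59 26 10 {(5, 16, -38, -13, -10, -85)}
-59 26 15 {(2, 16, -34, -22, -16, -74)}
```

```bash
cat > s3.py <<'E'
import k
from k import *
k.hi[:]=180;k.hi[4]=60;k.lo[:]=-182
rng=np.random.default_rng(1)
for Y in(19.5,-59):
    for t,az in((25,-3.2),(30,-3.2),(35,-3.2)):
        p,R=pose(Y,12,t,az);o=set()
        for i in range(40):
            j0=np.array([rng.uniform(-60,60),rng.uniform(-20,50),rng.uniform(-60,30),rng.uniform(-180,180),rng.uniform(-80,50),rng.uniform(-170,170)])
            j,c=ik(p,R,j0,.3)
            if c<.3:o.add(tuple((j.round(0)).astype(int).tolist()))
        print(Y,t,az,o)
E
timeout 500 python3 s3.py
```

```text
19.5 25 -3.2 set()
19.5 30 -3.2 set()
19.5 35 -3.2 set()
-59 25 -3.2 set()
-59 30 -3.2 set()
-59 35 -3.2 set()
```

```bash
cat > s4.py <<'E'
from k import *
n=setup(YAW)@[-.4226,0,.9063];up=setup(YAW)@[.9063,0,.4226]
j0s=np.array([12,15,-37,-18,-11,-86.])
for Y in(24,-52):
    for t in(26,28,30,32):
        for az in(12,14,16,18,20,23):
            r=[]
            for h in(34,10):
                p,R=pose(Y,h,t,az,0,-10);j,c=ik(p,R,j0s,.2);r.append((c<.2,j))
            if r[0][0] and r[1][0]:
                z=R[:,2];lat=np.degrees(np.arcsin(z@setup(YAW)[:,1]));inp=np.degrees(np.arctan2(z@up,-z@n))
                print(Y,t,az,"lat %.1f overtilt %.1f"%(lat,inp),r[1][1].round(0))
E
timeout 500 python3 s4.py
```

```text
24 26 20 lat 9.9 overtilt -0.9 [ 14.  15. -39. -15. -10. -90.]
24 26 23 lat 11.2 overtilt -1.4 [ 12.  16. -36. -21. -14. -84.]
24 28 20 lat 10.7 overtilt 1.0 [ 13.  15. -38. -21.  -9. -84.]
24 28 23 lat 12.0 overtilt 0.5 [ 11.  16. -35. -26. -13. -77.]
24 30 20 lat 11.4 overtilt 3.0 [ 11.  15. -37. -27.  -9. -76.]
24 30 23 lat 12.8 overtilt 2.4 [  9.  15. -34. -32. -13. -69.]
24 32 20 lat 12.0 overtilt 4.9 [  9.  15. -35. -35. -10. -67.]
24 32 23 lat 13.5 overtilt 4.3 [  7.  15. -33. -39. -13. -61.]
-52 26 12 lat 6.6 overtilt 0.2 [  5.  16. -38. -16. -11. -81.]
-52 26 14 lat 7.4 overtilt -0.0 [  4.  16. -36. -20. -13. -77.]
-52 26 16 lat 8.3 overtilt -0.3 [  3.  16. -35. -23. -15. -73.]
-52 26 18 lat 9.1 overtilt -0.5 [  2.  16. -33. -25. -17. -70.]
-52 26 20 lat 9.9 overtilt -0.9 [  1.  16. -32. -27. -19. -68.]
-52 26 23 lat 11.2 overtilt -1.4 [ -1.  17. -31. -29. -21. -64.]
-52 28 12 lat 7.1 overtilt 2.2 [  4.  16. -37. -22. -10. -75.]
-52 28 14 lat 8.0 overtilt 1.9 [  3.  16. -35. -25. -13. -71.]
-52 28 16 lat 8.9 overtilt 1.7 [  1.  16. -34. -28. -15. -67.]
-52 28 18 lat 9.8 over
[... 231 characters left out ...]

-52 30 14 lat 8.5 overtilt 3.9 [  1.  16. -34. -31. -12. -63.]
-52 30 16 lat 9.5 overtilt 3.6 [ -0.  16. -33. -34. -15. -60.]
-52 30 18 lat 10.4 overtilt 3.3 [ -2.  16. -32. -36. -17. -57.]
-52 30 20 lat 11.4 overtilt 3.0 [ -3.  16. -31. -37. -19. -54.]
-52 30 23 lat 12.8 overtilt 2.4 [ -4.  17. -29. -39. -21. -52.]
-52 32 12 lat 8.0 overtilt 6.1 [  1.  15. -34. -35. -10. -58.]
-52 32 14 lat 9.0 overtilt 5.8 [ -1.  16. -33. -38. -13. -54.]
-52 32 16 lat 10.0 overtilt 5.5 [ -3.  16. -32. -40. -15. -51.]
-52 32 18 lat 11.0 overtilt 5.2 [ -4.  16. -31. -42. -17. -49.]
-52 32 20 lat 12.0 overtilt 4.9 [ -5.  16. -30. -43. -19. -47.]
-52 32 23 lat 13.5 overtilt 4.3 [ -7.  17. -29. -44. -22. -45.]
```

```bash
cat > s5.py <<'E'
from k import *
j0=np.array(sense()["joints"])
print(j0.round(0))
a=(24,30,22,-12,-9)
for h in(130,80,50,34,22,10):
    p,R=pose(a[0],h,a[1],a[2],a[3],a[4]);j0,c=ik(p,R,j0,.2);print(h,c<.2,j0.round(1))
p,R=pose(a[0],120,a[1],a[2],a[3],a[4])
print(p);togo(p,R)
s=sense();C=np.array(s["ee_rot"]);d=R.T@(p-s["tcp_pos"])*1000;print("after-rotation delta",d.round(1))
n=setup(YAW)@[-.4226,0,.9063];print("inward per 10mm in tool",(-10*R.T@n).round(2))
E
python3 s5.py
```

```text
[  25.   -8.  -26.   -4.  -54. -116.]
130 True [  16.    -1.7  -41.4   -8.6  -20.6 -110.1]
80 True [  14.     5.3  -40.2  -15.4  -15.2 -101.5]
50 True [ 12.4   9.7 -38.3 -21.4 -13.2 -94.2]
34 True [ 11.5  12.  -37.1 -25.  -12.5 -89.7]
22 True [ 10.7  13.7 -36.  -27.8 -12.1 -86.2]
10 True [  9.8  15.4 -34.9 -30.7 -11.9 -82.6]
[ 0.46407438 -0.01688519  0.17523736]
t 6.85 tool delta mm [ -5.9 -80.8 118.3] rotvec [ -2.26 -12.4    6.65] F [0.4  0.44 0.18] w 0.007819166226928177
after-rotation delta [  9.7 -85.7 114.6]
inward per 10mm in tool [ 0.03 -2.17  9.76]
```

Emit:
play_rows(steps=[{"ax": -1.1,"ay": -6.2,"az": 3.3,"dx": 0,"dy": 0,"dz": 0,"claw": 0},{"ax": -1.1,"ay": -6.2,"az": 3.3,"dx": 0,"dy": 0,"dz": 0,"claw": 0},{"ax": 0,"ay": 0,"az": 0,"dx": 2.5,"dy": -21.5,"dz": 28.7,"claw": 0},{"ax": 0,"ay": 0,"az": 0,"dx": 2.5,"dy": -21.5,"dz": 28.7,"claw": 0},{"ax": 0,"ay": 0,"az": 0,"dx": 2.5,"dy": -21.5,"dz": 28.7,"claw": 0},{"ax": 0,"ay": 0,"az": 0,"dx": 2.5,"dy": -21.5,"dz": 28.7,"claw": 0},{"ax": 0,"ay": 0,"az": 0,"dx": 0,"dy": 0,"dz": 0,"claw": 0},{"ax": 0,"ay": 0,"az": 0,"dx": 0,"dy": 0,"dz": 0,"claw": 0}])

```text
time_s: 7.65
tcp_pos: [0.4594, -0.0186, 0.1688]
ee_rot: [[-0.883, 0.13, 0.451], [0.233, 0.955, 0.182], [-0.407, 0.266, -0.874]]
wrist_force: [0.1, -0.3, 0.1]
gripper_width: 0.004
gripper_force: 0.0
```

```bash
cat > g.py <<'E'
import sys
from k import *
Y,h,t,az,roll,s=map(float,sys.argv[1:7])
p,R=pose(Y,h,t,az,roll,s);togo(p,R);print(np.round(sense()["joints"],1))
E
python3 g.py 24 34 30 22 -12 -9
```

```text
t 7.65 tool delta mm [ -7.1 -14.   80.9] rotvec [-0.52 -0.75  0.14] F [ 0.13 -0.33  0.14] w 0.003594712878257019
[ 1.57e+01 -1.00e-01 -4.20e+01 -9.20e+00 -1.93e+01 -1.09e+02]
```

Emit:
play_rows(steps=[{"ax": -0.5,"ay": -0.7,"az": 0.1,"dx": -1.4,"dy": -2.8,"dz": 16,"claw": 0},{"ax": 0,"ay": 0,"az": 0,"dx": -1.4,"dy": -2.8,"dz": 16,"claw": 0},{"ax": 0,"ay": 0,"az": 0,"dx": -1.4,"dy": -2.8,"dz": 16,"claw": 0},{"ax": 0,"ay": 0,"az": 0,"dx": -1.4,"dy": -2.8,"dz": 16,"claw": 0},{"ax": 0,"ay": 0,"az": 0,"dx": -1.4,"dy": -2.8,"dz": 16,"claw": 0},{"ax": 0,"ay": 0,"az": 0,"dx": 0,"dy": 0,"dz": 0,"claw": 0},{"ax": 0,"ay": 0,"az": 0,"dx": 0,"dy": 0,"dz": 0,"claw": 0}])

```text
time_s: 8.35
tcp_pos: [0.5012, -0.0173, 0.1006]
ee_rot: [[-0.876, 0.125, 0.466], [0.237, 0.953, 0.19], [-0.42, 0.277, -0.864]]
wrist_force: [-0.0, -0.5, -1.0]
gripper_width: 0.005
gripper_force: 0.0
```

```bash
python3 g.py 24 22 30 22 -12 -9
python3 - <<'E'
from h import *
a=capture("wrist");b=capture("scene");np.save("w3.npy",a,allow_pickle=True)
cv2.imwrite("pics/w3.png",np.hstack([cv2.resize(a["frame"][100:300,150:350],(400,400),interpolation=2),cv2.resize(b["frame"][140:240,210:310],(400,400),interpolation=2)]))
E
```

```text
t 8.35 tool delta mm [ 1.8 -5.2 13.8] rotvec [0.19 0.1  0.12] F [-0.05 -0.5  -1.  ] w 0.004629325014342904
[ 11.7  11.6 -37.  -24.6 -12.7 -90.1]
```

View pics/w3.png

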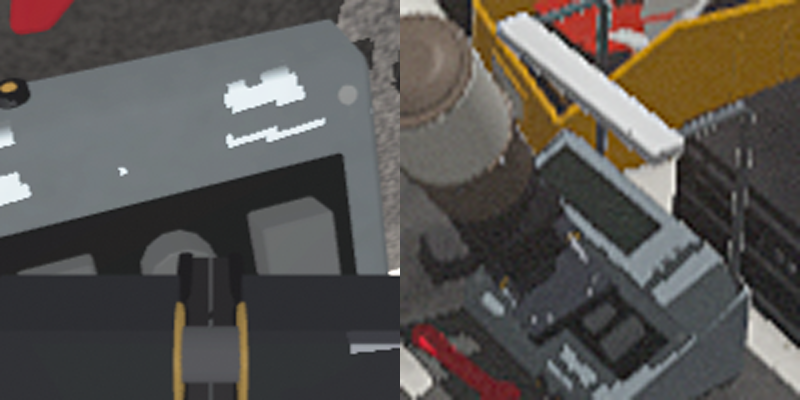

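Emit:
play_rows(steps=[{"ax": 0,"ay": 0,"az": 0,"dx": 0.9,"dy": -2.6,"dz": 6.9,"claw": 0},{"ax": 0,"ay": 0,"az": 0,"dx": 0.9,"dy": -2.6,"dz": 6.9,"claw": 0},{"ax": 0,"ay": 0,"az": 0,"dx": 0,"dy": -0.4,"dz": 2,"claw": 0},{"ax": 0,"ay": 0,"az": 0,"dx": 0,"dy": -0.4,"dz": 2,"claw": 0},{"ax": 0,"ay": 0,"az": 0,"dx": 0,"dy": 0,"dz": 0,"claw": 0},{"ax": 0,"ay": 0,"az": 0,"dx": 0,"dy": 0,"dz": 0,"claw": 0}])

```text
time_s: 9.05
tcp_pos: [0.5071, -0.0194, 0.082]
ee_rot: [[-0.876, 0.126, 0.465], [0.238, 0.953, 0.19], [-0.419, 0.277, -0.865]]
wrist_force: [-0.7, 0.4, 1.7]
gripper_width: 0.006
gripper_force: 1.1
```

```bash
python3 g.py 24 10 30 22 -12 -9
```

```text
t 9.05 tool delta mm [-0.3 -1.4  7.1] rotvec [0.18 0.08 0.04] F [-0.73  0.35  1.7 ] w 0.005800024692499026
[ 10.1  14.3 -35.3 -29.8 -12.3 -83.7]
```

Emit:
play_rows(steps=[{"ax": 0,"ay": 0,"az": 0,"dx": 0,"dy": -0.4,"dz": 2,"claw": 0},{"ax": 0,"ay": 0,"az": 0,"dx": 0,"dy": -0.4,"dz": 2,"claw": 0},{"ax": 0,"ay": 0,"az": 0,"dx": 0,"dy": 0,"dz": 0,"claw": 0}])

```text
time_s: 9.35
tcp_pos: [0.5091, -0.0195, 0.0778]
ee_rot: [[-0.876, 0.127, 0.465], [0.238, 0.952, 0.19], [-0.419, 0.277, -0.865]]
wrist_force: [-0.7, 0.2, 3.0]
gripper_width: 0.007
gripper_force: 1.3
```

Emit:
play_rows(steps=[{"ax": 0,"ay": 0,"az": 0,"dx": 0,"dy": -0.3,"dz": 1.5,"claw": 0},{"ax": 0,"ay": 0,"az": 0,"dx": 0,"dy": 0,"dz": 0,"claw": 0}])

```text
time_s: 9.55
tcp_pos: [0.5097, -0.0195, 0.0766]
ee_rot: [[-0.876, 0.126, 0.465], [0.238, 0.953, 0.19], [-0.419, 0.277, -0.865]]
wrist_force: [-1.3, 0.3, 4.4]
gripper_width: 0.005
gripper_force: 2.1
```

Emit:
play_rows(steps=[{"ax": 0,"ay": 0,"az": 0,"dx": 0,"dy": -0.3,"dz": 1.5,"claw": 0},{"ax": 0,"ay": 0,"az": 0,"dx": 0,"dy": 0,"dz": 0,"claw": 0}])

```text
time_s: 9.75
tcp_pos: [0.5099, -0.0195, 0.0761]
ee_rot: [[-0.876, 0.126, 0.465], [0.238, 0.952, 0.19], [-0.419, 0.278, -0.864]]
wrist_force: [-6.6, 1.0, 15.7]
gripper_width: 0.008
gripper_force: 8.1
```

```bash
python3 g.py 24 10 30 22 -12 -9
```

```text
t 9.75 tool delta mm [-0.3 -0.   0.7] rotvec [0.21 0.09 0.03] F [-6.61  0.96 15.7 ] w 0.007514625042810498
[  9.6  15.3 -34.7 -31.5 -12.2 -81.6]
```

Emit:
play_rows(steps=[{"ax": 0,"ay": 0,"az": 0,"dx": 0,"dy": 0.9,"dz": -4,"claw": 0},{"ax": 0,"ay": 0,"az": 0,"dx": 0,"dy": 2.2,"dz": -10,"claw": 0},{"ax": 0,"ay": 0,"az": 0,"dx": 0,"dy": 3.3,"dz": -15,"claw": 0},{"ax": 0,"ay": 0,"az": 0,"dx": 0,"dy": 3.3,"dz": -15,"claw": 0},{"ax": 0,"ay": 0,"az": 0,"dx": 0,"dy": 3.3,"dz": -15,"claw": 0},{"ax": 0,"ay": 0,"az": 0,"dx": 0,"dy": 3.3,"dz": -15,"claw": 0},{"ax": 0,"ay": 0,"az": 0,"dx": 0,"dy": 0,"dz": 0,"claw": 0},{"ax": 0,"ay": 0,"az": 0,"dx": 0,"dy": 0,"dz": 0,"claw": 0}])

```text
time_s: 10.55
tcp_pos: [0.4773, -0.018, 0.1431]
ee_rot: [[-0.877, 0.127, 0.464], [0.238, 0.952, 0.19], [-0.418, 0.277, -0.865]]
wrist_force: [-0.0, -0.5, -0.6]
gripper_width: 0.004
gripper_force: 0.0
```

```bash
cat > chk.py <<'E'
from h import *
c=capture("wrist");P=cloud(c);D=(P-T0)@setup(YAW)*1000-[-30.2,0,58.2]
n=np.array([-.423,0,.906]);up=np.array([.906,0,.423]);h=D@n;s=D@up;y=D[...,1]
print("panel",np.median(h[(abs(s)<20)&(abs(y)<75)&(abs(h)<6)]))
for Y in(-60,-20,20,60):
    w=4 if Y==-60 else 9
    m=(abs(y-Y)<w)&(abs(s+3)<9)&(h>6)&(h<30);m2=(abs(y-Y)<16)&(abs(s+3)<22)&(h>10)&(h<30)
    print(Y,m.sum(),np.percentile(h[m],[25,50,75]).round(1),"y",np.percentile(y[m2],[3,97]).round(1),"s",np.percentile(s[m2],[3,97]).round(1))
E
python3 chk.py
cat > s6.py <<'E'
from k import *
s0=sense();j0=np.array(s0["joints"])
a=(-52,28,15,-8,-8)
for h in(90,60,34,10):
    p,R=pose(a[0],h,*a[1:]);j0,c=ik(p,R,j0,.2);print(h,c<.2,j0.round(1))
p,R=pose(a[0],80,*a[1:]);togo(p,R);print("after rot",(R.T@(p-s0["tcp_pos"])*1000).round(1))
n=setup(YAW)@[-.4226,0,.9063];print("inward per 10mm in tool",(-10*R.T@n).round(2))
E
python3 s6.py
```

```text
panel 3.9982791969865645
-60 226 [21.6 22.  22.4] y [-64.9 -54.4] s [-20.2   4.3]
-20 379 [21.6 22.1 22.4] y [-31.3  -7.8] s [-14.8   2. ]
20 454 [13.7 14.2 14.6] y [ 8.7 30.6] s [-14.2   7.9]
60 437 [21.6 22.  22.4] y [47.4 71.1] s [-14.7   8.9]
90 True [  4.5   4.9 -38.1 -14.4 -20.  -90.6]
60 True [  3.8   9.  -37.2 -18.2 -17.1 -86.1]
34 True [  2.9  12.6 -35.9 -22.2 -15.1 -81.3]
10 True [  2.   15.9 -34.4 -26.4 -13.7 -76.2]
t 10.6 tool delta mm [-16.8 -72.1 -11.3] rotvec [ 4.07  0.11 -3.72] F [-0.08 -0.34 -0.55] w 0.008059586520818075
after rot [-12.  -73.6  -6.2]
inward per 10mm in tool [ 0.13 -1.49  9.89]
```

Emit:
play_rows(steps=[{"ax": 4.1,"ay": 0.1,"az": -3.7,"dx": 0,"dy": 0,"dz": -6,"claw": 0},{"ax": 0,"ay": 0,"az": 0,"dx": -4,"dy": -24.5,"dz": 0,"claw": 0},{"ax": 0,"ay": 0,"az": 0,"dx": -4,"dy": -24.5,"dz": 0,"claw": 0},{"ax": 0,"ay": 0,"az": 0,"dx": -4,"dy": -24.5,"dz": 0,"claw": 0},{"ax": 0,"ay": 0,"az": 0,"dx": 0,"dy": 0,"dz": 0,"claw": 0},{"ax": 0,"ay": 0,"az": 0,"dx": 0,"dy": 0,"dz": 0,"claw": 0}])

```text
time_s: 11.2
tcp_pos: [0.4772, -0.0994, 0.1338]
ee_rot: [[-0.882, 0.124, 0.455], [0.21, 0.967, 0.142], [-0.423, 0.221, -0.879]]
wrist_force: [0.2, 0.4, -0.4]
gripper_width: 0.007
gripper_force: 0.0
```

```bash
python3 g.py -52 34 28 15 -8 -8
```

```text
t 11.2 tool delta mm [-1.4 -0.1 41.4] rotvec [ 1.21 -0.04 -2.04] F [ 0.22  0.38 -0.44] w 0.006635335793949849
[  1.3   7.3 -35.6 -21.7 -21.  -83. ]
```

Emit:
play_rows(steps=[{"ax": 1.2,"ay": 0,"az": -2,"dx": 0,"dy": 0,"dz": 0,"claw": 0},{"ax": 0,"ay": 0,"az": 0,"dx": -0.5,"dy": 0,"dz": 14,"claw": 0},{"ax": 0,"ay": 0,"az": 0,"dx": -0.5,"dy": 0,"dz": 14,"claw": 0},{"ax": 0,"ay": 0,"az": 0,"dx": -0.4,"dy": 0,"dz": 13,"claw": 0},{"ax": 0,"ay": 0,"az": 0,"dx": 0,"dy": 0,"dz": 0,"claw": 0},{"ax": 0,"ay": 0,"az": 0,"dx": 0,"dy": 0,"dz": 0,"claw": 0}])

```text
time_s: 11.8
tcp_pos: [0.4968, -0.0932, 0.099]
ee_rot: [[-0.886, 0.099, 0.453], [0.172, 0.977, 0.123], [-0.431, 0.187, -0.883]]
wrist_force: [-0.1, -1.3, 0.1]
gripper_width: 0.006
gripper_force: 0.0
```

```bash
python3 g.py -52 26 28 15 -8 -8
python3 - <<'E'
from h import *
a=capture("wrist")
cv2.imwrite("pics/w4.png",cv2.resize(a["frame"][130:280,180:380],(800,600),interpolation=2))
E
```

```text
t 11.8 tool delta mm [ 0.1 -2.   8.9] rotvec [ 0.1  -0.03  0.17] F [-0.11 -1.32  0.15] w 0.006271881643667244
[  3.   12.4 -35.9 -22.2 -15.3 -81.2]
```

View pics/w4.png

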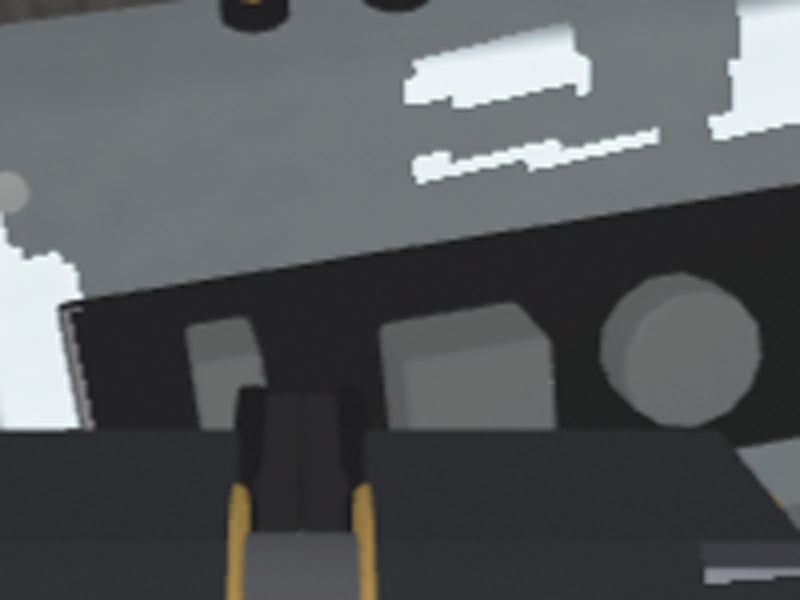

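Emit:
play_rows(steps=[{"ax": 0,"ay": 0,"az": 0,"dx": 0,"dy": -3,"dz": 5,"claw": 0},{"ax": 0,"ay": 0,"az": 0,"dx": 0,"dy": -0.3,"dz": 4,"claw": 0},{"ax": 0,"ay": 0,"az": 0,"dx": 0,"dy": -0.3,"dz": 2,"claw": 0},{"ax": 0,"ay": 0,"az": 0,"dx": 0,"dy": -0.3,"dz": 2,"claw": 0},{"ax": 0,"ay": 0,"az": 0,"dx": 0,"dy": -0.3,"dz": 2,"claw": 0},{"ax": 0,"ay": 0,"az": 0,"dx": 0,"dy": 0,"dz": 0,"claw": 0},{"ax": 0,"ay": 0,"az": 0,"dx": 0,"dy": 0,"dz": 0,"claw": 0}])

```text
time_s: 12.55
tcp_pos: [0.5036, -0.0962, 0.0855]
ee_rot: [[-0.885, 0.1, 0.455], [0.174, 0.977, 0.123], [-0.432, 0.188, -0.882]]
wrist_force: [-1.4, 0.6, 2.3]
gripper_width: 0.007
gripper_force: 1.3
```

```bash
python3 g.py -53 11 28 15 -8 -8
```

```text
t 12.55 tool delta mm [ 0.8 -0.5  8.9] rotvec [0.09 0.07 0.1 ] F [-1.36  0.6   2.27] w 0.006576077951311274
[  1.9  14.6 -34.7 -25.2 -14.6 -77.4]
```

Contact was made at about the expected height, so I'll continue to the stop.

Emit:
play_rows(steps=[{"ax": 0,"ay": 0,"az": 0,"dx": 0,"dy": -0.3,"dz": 2,"claw": 0},{"ax": 0,"ay": 0,"az": 0,"dx": 0,"dy": -0.3,"dz": 2,"claw": 0},{"ax": 0,"ay": 0,"az": 0,"dx": 0,"dy": -0.2,"dz": 1.5,"claw": 0},{"ax": 0,"ay": 0,"az": 0,"dx": 0,"dy": 0,"dz": 0,"claw": 0}])

```text
time_s: 12.95
tcp_pos: [0.5061, -0.0964, 0.08]
ee_rot: [[-0.885, 0.1, 0.454], [0.174, 0.977, 0.123], [-0.431, 0.187, -0.882]]
wrist_force: [-0.8, 1.3, 1.9]
gripper_width: 0.005
gripper_force: 1.2
```

Emit:
play_rows(steps=[{"ax": 0,"ay": 0,"az": 0,"dx": 0,"dy": -0.2,"dz": 1.5,"claw": 0},{"ax": 0,"ay": 0,"az": 0,"dx": 0,"dy": 0,"dz": 0,"claw": 0}])

```text
time_s: 13.15
tcp_pos: [0.5067, -0.0964, 0.0788]
ee_rot: [[-0.885, 0.1, 0.454], [0.174, 0.977, 0.123], [-0.432, 0.188, -0.882]]
wrist_force: [-1.3, -1.0, 2.9]
gripper_width: 0.005
gripper_force: 1.3
```

```bash
python3 g.py -53 11 28 15 -8 -8
```

```text
t 13.15 tool delta mm [0.7 0.6 1.6] rotvec [0.07 0.05 0.09] F [-1.34 -0.96  2.86] w 0.004963907790400468
[  1.7  15.6 -34.2 -26.4 -14.2 -75.9]
```

Emit:
play_rows(steps=[{"ax": 0,"ay": 0,"az": 0,"dx": 0,"dy": -0.2,"dz": 1.3,"claw": 0},{"ax": 0,"ay": 0,"az": 0,"dx": 0,"dy": 0,"dz": 0,"claw": 0}])

```text
time_s: 13.35
tcp_pos: [0.5072, -0.0964, 0.0776]
ee_rot: [[-0.885, 0.1, 0.454], [0.174, 0.977, 0.123], [-0.432, 0.188, -0.882]]
wrist_force: [-0.9, -0.1, 2.2]
gripper_width: 0.005
gripper_force: 1.4
```

Emit:
play_rows(steps=[{"ax": 0,"ay": 0,"az": 0,"dx": 0,"dy": -0.2,"dz": 1,"claw": 0},{"ax": 0,"ay": 0,"az": 0,"dx": 0,"dy": 0,"dz": 0,"claw": 0}])

```text
time_s: 13.55
tcp_pos: [0.5075, -0.0965, 0.0772]
ee_rot: [[-0.885, 0.1, 0.455], [0.174, 0.977, 0.123], [-0.432, 0.188, -0.882]]
wrist_force: [-3.7, 0.6, 7.2]
gripper_width: 0.003
gripper_force: 3.9
```

The force has risen to 8 N, so the key is at its stop. One more small push, then retract.

Emit:
play_rows(steps=[{"ax": 0,"ay": 0,"az": 0,"dx": 0,"dy": -0.1,"dz": 0.6,"claw": 0},{"ax": 0,"ay": 0,"az": 0,"dx": 0,"dy": 0,"dz": 0,"claw": 0}])

```text
time_s: 13.75
tcp_pos: [0.5075, -0.0965, 0.077]
ee_rot: [[-0.885, 0.1, 0.455], [0.174, 0.977, 0.123], [-0.432, 0.188, -0.882]]
wrist_force: [-5.9, 0.1, 10.7]
gripper_width: 0.006
gripper_force: 6.3
```

Emit:
play_rows(steps=[{"ax": 0,"ay": 0,"az": 0,"dx": 0,"dy": 0.6,"dz": -4,"claw": 0},{"ax": 0,"ay": 0,"az": 0,"dx": 0,"dy": 1.5,"dz": -10,"claw": 0},{"ax": 0,"ay": 0,"az": 0,"dx": 0,"dy": 2.2,"dz": -15,"claw": 0},{"ax": 0,"ay": 0,"az": 0,"dx": 0,"dy": 3,"dz": -20,"claw": 0},{"ax": 0,"ay": 0,"az": 0,"dx": 0,"dy": 3,"dz": -20,"claw": 0},{"ax": 0,"ay": 0,"az": 0,"dx": 0,"dy": 3,"dz": -20,"claw": 0},{"ax": 0,"ay": 0,"az": 0,"dx": 0,"dy": 0,"dz": 0,"claw": 0},{"ax": 0,"ay": 0,"az": 0,"dx": 0,"dy": 0,"dz": 0,"claw": 0}])

```text
time_s: 14.55
tcp_pos: [0.4689, -0.0943, 0.1575]
ee_rot: [[-0.885, 0.1, 0.455], [0.174, 0.977, 0.123], [-0.433, 0.188, -0.882]]
wrist_force: [0.3, 0.1, 0.0]
gripper_width: 0.009
gripper_force: 0.0
```

```bash
python3 chk.py
python3 - <<'E'
from h import *
c=capture("scene");cv2.imwrite("pics/z.png",c["frame"])
E
```

```text
panel 3.9851393982127417
-60 182 [13.9 14.3 14.8] y [-65.3 -55. ] s [-19.8  14.1]
-20 406 [21.6 22.  22.4] y [-32.6  -8.9] s [-14.7   9. ]
20 400 [21.5 21.9 22.3] y [ 7.4 30.2] s [-14.5   8. ]
60 374 [21.5 21.9 22.3] y [47.1 71. ] s [-14.5   9. ]
```

View pics/z.png

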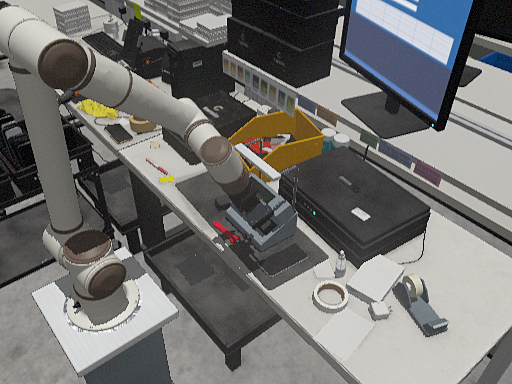

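The scene view shows the hand clear of the keys. The opener (225,232), handset (285,262) and bottle (340,262) are where they were, and depth shows only the narrow key latched.

```bash
python3 -c "
from station import *
print(finish_job())"
```

```text
the job is handed in; nothing more can be done
None
```

The job is handed in: I pressed the round key until it latched and the square key popped up, took the hand off the keys, then pressed the narrow key. Depth readings show only the narrow key down at the end, at about 15 s on the robot's clock. The opener, handset and bottle look unmoved in the last picture; the charger was hidden behind the arm there, but nothing went near it.

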